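# Latch the egg rack's gate

### The arm

A 6-joint arm with a two-finger parallel gripper is mounted at the origin on the work surface. World frame = base frame: x ahead of the robot, y to its left, z up, the work surface at z = 0. Lengths are in m, angles in rad, forces in N, time in s.
With the tool pointing down it reaches from about 0.375 to 0.9 m from the base axis. Payload 3.1 kg.
Tool frame: the origin (TCP) lies midway between the tips of the shut fingers; the grasp point (between the pads) lies 19 mm behind it; x points along the fingers, z is the direction in which the jaws open and shut, and the axes are right-handed (so a half turn about x gives the same grasp; the last joint's range is limited). The gripper opens to 85 mm and grips with 20 to 120 N. Pads are 22 mm wide; open, the fingers measure 114 mm over their backs; the gripper's body (76 mm by 85 mm) begins 54 mm behind the grasp point. The pads swing forward as they close: fully open they stand 13 mm farther back than shut.
Start: joints at [0.983, 0.527, 1.433, -0, 1.181, -0.178], TCP at [0.249, 0.573, 0.231] pointing down, gripper open.
Joint ranges: [-3.08, 3.08], [-0.75, 2.2], [0.22, 2.44], [-1.43, 4.57], [0, 2.65], [-2.85, 2.85]. Speed limits (rad/s): [2.79, 2.79, 3.14, 3.14, 3.14, 3.14].

### API

Orientations are given as a unit quaternion [x, y, z, w].
In Python, from station import status, snapshot, camera_params, ticket gives the robot as it stands.
- The arm moves only by the tool arm_command, never from a script. Its argument "series" is a list that holds one entry, the list of rows, each a list of 4 numbers: the shift along the tool's x, y, z in mm, then the turn about the tool's x in rad. A call has 1 to 10 rows; each row shifts and turns the commanded pose from where the row before left it, along the tool's axes as they then stand; what a row does not reach is not made up. A row lasts 1/10 s, in which the tool goes at most 50 mm and 8.59 degrees, less where a joint would pass 70% of its speed; a pose out of reach is approached as far as the arm can. A call is refused whole if a number of a shift passes 50 or a number of a turn 0.15, either way. A call with a gripper value outside its range is refused whole. "jaw" is the opening in per cent of the stroke, from 0 (shut) to 100 (fully open), set as the call begins (left out, the last holds). The fingers move at their own pace and stop on an object; "force" is the grip in N (left out, the last holds). Time passes only in rows, so rows that do not move let the fingers close. It gives the time, the measured TCP pose, the force and the opening at its end, in the units of the state.
- status.sense(): the state, without advancing time (a new reading comes with each control period).
- snapshot(name): name is "scene" or "top" or "wrist"; returns the picture (384x512x3 uint8, red, green, blue); there is no depth.
- camera_params(name): a dict with "fovy" (degrees; the focal length in pixels is half the picture's height over the tangent of half this angle, whatever the lens; pixels are square), "cx", "cy" (the principal point, pixels), "extrinsics" (4x4, takes a point from camera to world coordinates); the wrist camera has in their place "mount" (4x4, takes a point from camera to tool coordinates, whose origin is the TCP and whose axes are the tool frame's). Camera axes: x right, y down, z forward; pixel columns grow to the right and rows downward; lengths in m; the calibration is good to about 2 mm. A picture is of the moment at which its call begins: read the wrist's pose just before it. camera_params takes no time and is no camera call.
- ticket.sign_off(): hands the job in, once; it reports no verdict.
The state is a dict: "t": time; "q": joint angles; "qd": joint speeds; "tau": joint torques, N m; "tcp_pos": TCP position; "tool_rot": TCP orientation; "force": force on the tool from outside, world axes, zero at the start; "ft_torque": the same for the moment, N m; "finger_gap": opening from 0.0 (shut) to 1.0 (fully open).
Only numpy, scipy, OpenCV 4.12 (cv2) and the standard library are available. Lean on these libraries where they do the work, as an engineer would, in place of code of your own. Each camera call takes 0.05 s, during which the arm holds its last target. There are 200 camera calls.

### The job

The little front gate of the aluminium egg rack has been left ajar. Take the latch bar by its ball knob, lift it and swing the gate shut with the bar raised so that it passes over the front prong of the catch, then let the bar drop into the catch's slot and let go. Feel for the catch: never force the bar or gate against it, and do not disturb the egg cups or anything else on the shelf.

Things in the scene. Friction and masses are not known exactly. Their poses are not given: they have to be found in the camera images.
- rack: Aluminium egg rack, fixed: base 160 x 215 mm, 18 mm high, wire sides and back 100 mm high, front closed by the gate. Origin: centre of its underside; z up, its -x is the front (gate's side), +y the hinge side, -y the latch side. With joint gate = 0 the gate stands along x = -70 mm of this frame.
- catch_mount (a point): NOMINAL point of the catch: floor of its slot, at (-70, -95, 132) mm of the rack. The steel fork, 16 mm wide along the rack's y, opens upward: front prong 6 mm thick, 21 mm above the slot floor; slot 12 mm; back prong 6 mm thick, 58 mm above the floor: too tall to pass, it stops even the fully raised bar.
- catch_rail (a point): Middle of the rail, 74 mm long along the rack's x, on which the catch is clamped by hand, 16 mm under the slot floor. The real slot centre lies anywhere up to 18 mm nearer the front or farther from it (along the rack's x) than catch_mount: not measured, to be felt (raised bar against the back prong) or seen. Bar and gate must press on catch and rack with less than 8 N.
- gate_post: Fixed hinge pin of the gate, 12 mm thick, 130 mm high. Origin on the vertical hinge axis at shelf height, at (-70, +95) mm of the rack; axes parallel to the rack's. The gate, a wire frame 170 mm long from the axis, 26 to 112 mm above the shelf and 8 mm thick, extends along its -y when shut.
- gate (a joint): Gate angle (rad): 0 in the rack's front plane, growing as the free end swings outward to the rack's -x (clockwise from above); range -0.16 to 1.4, starts at 0.5 to 0.85. A light hinge with some friction: it stays where it is left. Latched, it reads -0.11 to +0.11, depending on where the catch is clamped.
- latch_bar (a joint): Latch bar's angle (rad): 0 level on its rest on the gate, growing as the free end is lifted, up to a stop at 0.4. About 0.08 on the floor of the catch's slot (dropped home), about 0.25 on top of the front prong; raise it above 0.3 to clear that prong. It falls under its own weight.
- gate_pivot (a point): Pivot of the latch bar, on the gate 60 mm from the hinge axis, 128 mm above the shelf; its axis is square to the gate. The steel bar (8 mm thick across the gate, 12 mm high, about 90 g) runs along the gate to 145 mm from the pivot, past the gate's free end; it crosses the catch 130 mm from the pivot.
- knob (a point): Centre of the bar's steel ball knob, 20 mm in diameter, on a 10 mm stem (21 mm of it free below the ball): 85 mm from the pivot along the bar, 37 mm above the bar's centre line. Pinch it from above, fingers closing across the gate. Axes are the bar's: -y along the bar to its free end, z up from the bar.
- egg_a: Melamine egg cup with an egg, 50 mm wide, 85 mm high, loose on the rack's base, behind the gate; bystander. Origin: centre of its underside.
- egg_b: A second egg cup with an egg, like the first, beside it on the rack; bystander.
- cup_stack: Three stacked white melamine egg cups, 50 mm wide, 104 mm high in all, loose; bystander. Origin: underside.
- spoon_rest: Bamboo spoon rest, 160 x 74 x 12 mm, loose; bystander. Origin: underside.
- pot: Lidded blue ceramic pot, 160 mm wide, 144 mm high, loose; bystander. Origin: underside.
- salt: White ceramic salt jar, 40 mm wide, 85 mm high, loose; bystander. Origin: underside.
- mug: White mug, 80 mm wide, 90 mm high, loose; bystander. Origin: underside.

How it is judged:
By the outcome, as a careful person would: the job done as asked, in the order asked, and still so for the second after the job is handed in, with the robot touching nothing.
It also fails if it takes over 48 s, if anything falls off the work surface, if the arm or the gripper's body presses on something with over 40 N, if the wrist force passes 120 N, or if a joint passes its speed limit or range.

## Working session

There is one attempt and no reset: what is moved stays moved. The work goes in short steps, Python scripts to look and compute and a tool call to move; the robot and the scene stay as the last step left them, time stands still between calls to the robot, and variables do not carry over. Pictures are saved under pics/ and viewed, about 8 in all and at most 12, crops included, and the job is handed in when it is done.

Besides the shell and the picture viewer there is one more tool, called as name(argument=value, ...) on one line, values as JSON. arm_command: Moves the arm, as the interface text tells. Its arguments: {"type":"object","properties":{"series":{"type":"array"},"jaw":{"type":"number"},"force":{"type":"number"}},"required":["series"]}

```bash
mkdir -p pics; ls
cat > h.py <<'E'
import numpy as np, cv2
from station import status, snapshot, camera_params, ticket
from scipy.spatial.transform import Rotation as R
def tool():
    s=status.sense(); T=np.eye(4); T[:3,:3]=R.from_quat(s['tool_rot']).as_matrix(); T[:3,3]=s['tcp_pos']; return T
def cam(n):
    p=camera_params(n); E=np.array(p['extrinsics']) if 'extrinsics' in p else tool()@np.array(p['mount'])
    return 192/np.tan(np.radians(p['fovy'])/2),p['cx'],p['cy'],E
def ray(c,u,v):
    f,cx,cy,E=c; d=E[:3,:3]@np.array([(u-cx)/f,(v-cy)/f,1]); return E[:3,3],d
def onz(c,u,v,z):
    o,d=ray(c,u,v); return o+d*(z-o[2])/d[2]
def tri(rs):
    A=np.zeros((3,3));b=np.zeros(3)
    for o,d in rs:
        d=d/np.linalg.norm(d);P=np.eye(3)-np.outer(d,d);A+=P;b+=P@o
    x=np.linalg.solve(A,b); return x,[np.linalg.norm(np.cross(x-o,d/np.linalg.norm(d))) for o,d in rs]
def proj(c,X):
    f,cx,cy,E=c; q=E[:3,:3].T@(np.asarray(X)-E[:3,3]); return np.array([f*q[0]/q[2]+cx,f*q[1]/q[2]+cy])
E
python3 - <<'E'
from h import *
ims=[snapshot(n) for n in ("scene","top")]
for n,i in zip(("scene","top"),ims):
    cv2.imwrite(f'pics/{n}0.png',i[...,::-1])
    print(n,camera_params(n))
print(camera_params('wrist'),status.sense())
E
```

```text
pics
scene {'fovy': 55.2457798069639, 'cx': 256.84757333164134, 'cy': 187.2263315917383, 'extrinsics': array([[-0.79333841,  0.3525322 , -0.49632169,  1.1341207 ],
       [ 0.6086738 ,  0.47461584, -0.6358113 ,  0.79225796],
       [ 0.01141818, -0.80651153, -0.59110809,  0.82383853],
       [ 0.        ,  0.        ,  0.        ,  1.        ]])}
top {'fovy': 48.41843058983083, 'cx': 252.78088338212382, 'cy': 191.02023845240103, 'extrinsics': array([[-0.00696138, -0.99498214,  0.09981023,  0.41645905],
       [-0.999895  ,  0.00565744, -0.01334132,  0.03159286],
       [ 0.0127097 , -0.09989263, -0.99491704,  1.23552517],
       [ 0.        ,  0.        ,  0.        ,  1.        ]])}
{'fovy': 67.30580633218906, 'cx': 253.84980361237413, 'cy': 186.9308521292526, 'mount': array([[ 2.50627542e-04, -3.12853090e-01,  9.49801496e-01,
        -1.42786652e-01],
       [ 5.25532230e-04, -9.49801353e-01, -3.12853182e-01,
         7.98224732e-02],
       [ 9.99999831e-01,  5.77560922e-04, -7.36319957e-05,
        -1.51544976e-03],
       [ 0.00000000e+00,  0.00000000e+00,  0.00000000e+00,
         1.00000000e+00]])} {'t': 0.1, 'q': array([ 9.82495082e-01,  5.28388359e-01,  1.43377829e+00,  5.12711867e-06,
        1.18139184e+00, -1.78527394e-01]), 'qd': array([-0.00123449, -0.00185289, -0.00229122,  0.00068368, -0.00182651,
       -0.00033333]), 'tau': array([ 2.75464481e-04, -4.43301880e+01, -1.78585088e+01, -2.03041141e-04,
        3.85132604e-03,  2.44775106e-05]), 'tcp_pos': array([0.24862604, 0.5727189 , 0.23042085]), 'tool_rot': array([-0.38808339,  0.59191059,  0.38754263,  0.59063004]), 'force': array([-0.14927042,  0.50531503,  0.00453731]), 'ft_torque': array([-0.02424549, -0.03149491, -0.03399771]), 'finger_gap': 0.9965815062343732}
```

Run:
```python
import cv2
for n in("scene","top"):
    i=cv2.imread(f'pics/{n}0.png'); cv2.imwrite(f'pics/{n}0b.png',cv2.resize(i,(800,600),interpolation=cv2.INTER_CUBIC))
```

```text
(no output)
```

View pics/scene0b.png

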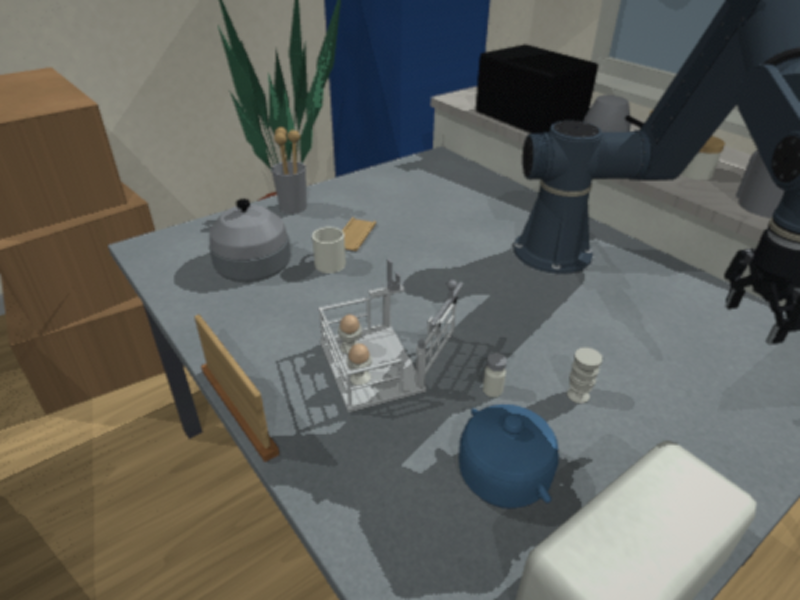

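View pics/top0b.png

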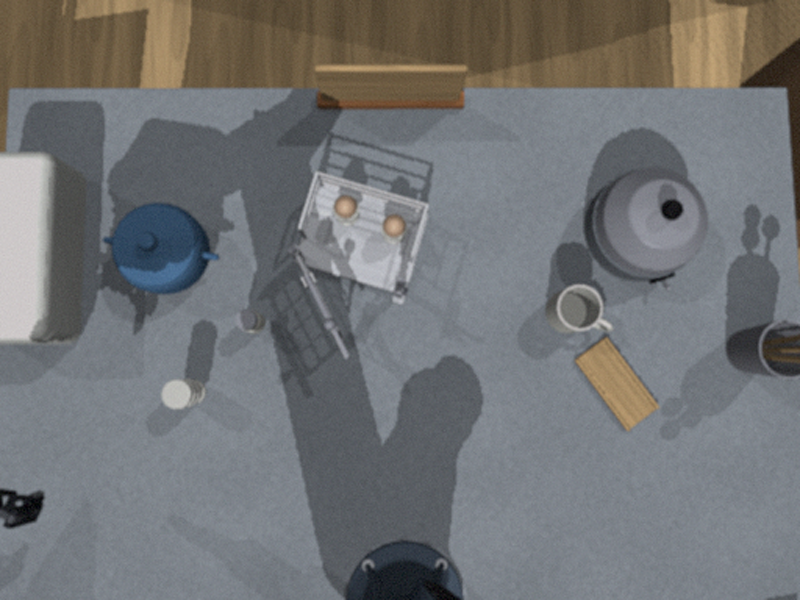

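Scene view: rack at about (370,345), gate ajar with its end at (455,290) and the catch at (390,275). Top view: hinge about (298,243), bar end about (345,355), catch about (400,293), with the salt jar at (250,320) and the cup stack at (180,393).

Run:
```python
from h import *
c=cam('top')
for n,u,v,z in [('hinge',298,241,.13),('bar end',346,355,.13),('catch',400,292,.17),('cornerBL',318,174,.1),('cornerBR',428,205,.1),('salt',252,320,.085),('cups',180,393,.104),('pot',160,248,.1),('knob?',312,283,.165)]:
    print(n,onz(c,u*.64,v*.64,z).round(3))
i=snapshot('top')
cv2.imwrite('pics/topc.png',cv2.resize(i[95:240,160:300,::-1],None,fx=4,fy=4,interpolation=cv2.INTER_CUBIC))
s=snapshot('scene')
cv2.imwrite('pics/scc.png',cv2.resize(s[155:270,195:325,::-1],None,fx=5,fy=5,interpolation=cv2.INTER_CUBIC))
T=tool();print(T.round(3)); print((T@np.array(camera_params('wrist')['mount'])).round(3))
```

```text
hinge [0.625 0.179 0.13 ]
bar end [0.434 0.098 0.13 ]
catch [0.534 0.009 0.17 ]
cornerBL [0.749 0.149 0.1  ]
cornerBR [ 0.693 -0.042  0.1  ]
salt [0.496 0.263 0.085]
cups [0.373 0.377 0.104]
pot [0.62  0.419 0.1  ]
knob? [0.55  0.151 0.165]
[[-0.001 -0.917  0.398  0.249]
 [-0.001  0.398  0.917  0.573]
 [-1.     0.    -0.001  0.231]
 [ 0.     0.     0.     1.   ]]
[[ 0.398  0.872  0.286  0.175]
 [ 0.917 -0.378 -0.126  0.603]
 [-0.002  0.313 -0.95   0.373]
 [ 0.     0.     0.     1.   ]]
```

View pics/topc.png

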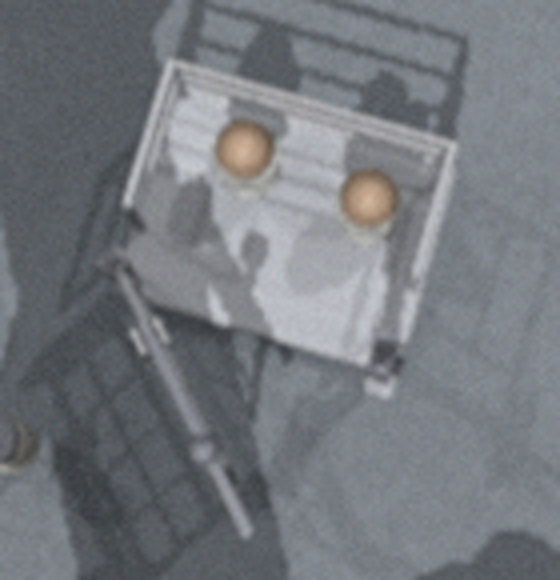

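View pics/scc.png

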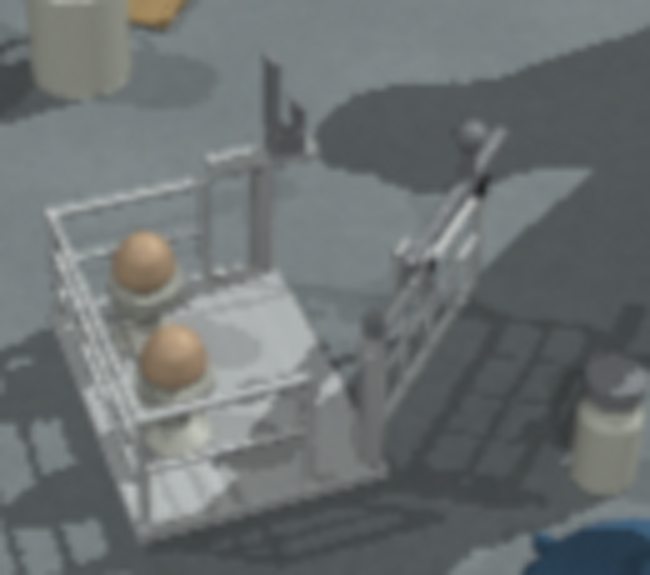

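Top crop: knob at (203,451), bar end (246,530), hinge post about (122,258), and catch with the dark tall back prong about (385,352) and front prong about (378,385). Scene crop: knob (472,135), bar end (500,130), post top (375,322), back prong tip (268,60), front prong tip (297,107).

Run:
```python
from h import *
ct,cs=cam('top'),cam('scene')
t=lambda u,v:ray(ct,160+(u+.5)/4-.5,95+(v+.5)/4-.5)
s=lambda u,v:ray(cs,195+(u+.5)/5-.5,155+(v+.5)/5-.5)
P={}
for n,a,b in [('knob',(203,451),(472,135)),('barend',(246,530),(500,130)),('post',(122,258),(375,320)),('back',(385,350),(268,60)),('front',(378,386),(297,105)),
 ('cBL',(172,65),(145,412)),('cBR',(453,145),(50,212))]:
    x,e=tri([t(*a),s(*b)]);P[n]=x; print(n,(x*1000).round(1),(np.array(e)*1e3).round(1))
d=P['cBL']-P['cBR']; print('yaw y axis',np.arctan2(-d[0],d[1]),np.linalg.norm(d[:2]))
y=np.array([d[0],d[1]])/np.hypot(*d[:2]); x=np.array([y[1],-y[0]])
H=P['post'][:2]
for n in P:
    r=P[n][:2]-H; print(n,'rack xy rel hinge',(1e3*r@x).round(1),(1e3*r@y).round(1))
```

```text
knob [484.  122.8 167.2] [1.2 1.2]
barend [435.   97.8 136.3] [1.1 1.1]
post [611.8 182.2 124.3] [1.8 1.8]
back [548.6   5.8 185.5] [6.1 6.1]
front [529.5  10.1 145.6] [5.2 5.2]
cBL [748.6 150.7 105.6] [0. 0.]
cBR [694.4 -39.9 102.9] [1.3 1.3]
yaw y axis -0.27701275651053714 0.19813924991983795
knob rack xy rel hinge -106.7 -92.0
barend rack xy rel hinge -147.0 -129.5
post rack xy rel hinge 0.0 0.0
back rack xy rel hinge -12.6 -187.0
front rack xy rel hinge -32.2 -188.0
cBL rack xy rel hinge 140.1 7.1
cBR rack xy rel hinge 140.1 -191.0
```

```bash
cat >> h.py <<'E'
def plan(dst,dyaw,n):
    """rows (tool mm, turn) for a straight world move with constant turn about tool x"""
    T=tool(); Rm=T[:3,:3].copy(); st=(np.array(dst)-T[:3,3])/n; a=round(dyaw/n,3); p=T[:3,3].copy(); rows=[]
    for k in range(n):
        tgt=T[:3,3]+st*(k+1); r=np.round(Rm.T@(tgt-p)*1e3,1); p=p+Rm@r/1e3; rows.append([*map(float,r),a]); Rm=Rm@R.from_rotvec([a,0,0]).as_matrix()
    return rows
E
python3 - <<'E'
from h import *
for r in plan([.484,.123,.25],2.286,16): print(r)
E
```

```text
[-1.2, -24.7, -19.9, 0.143]
[-1.2, -27.3, -16.2, 0.143]
[-1.2, -29.3, -12.2, 0.143]
[-1.1, -30.7, -7.9, 0.143]
[-1.2, -31.6, -3.4, 0.143]
[-1.2, -31.7, 1.2, 0.143]
[-1.2, -31.2, 5.6, 0.143]
[-1.2, -30.1, 10.1, 0.143]
[-1.2, -28.4, 14.2, 0.143]
[-1.2, -26.0, 18.1, 0.143]
[-1.1, -23.2, 21.7, 0.143]
[-1.2, -19.9, 24.7, 0.143]
[-1.2, -16.2, 27.3, 0.143]
[-1.2, -12.1, 29.3, 0.143]
[-1.2, -7.7, 30.8, 0.143]
[-1.2, -3.4, 31.6, 0.143]
```

arm_command(series=[[[-1.2,-24.7,-19.9,0.143],[-1.2,-27.3,-16.2,0.143],[-1.2,-29.3,-12.2,0.143],[-1.2,-30.7,-7.9,0.143],[-1.2,-31.6,-3.4,0.143],[-1.2,-31.7,1.2,0.143],[-1.2,-31.2,5.6,0.143],[-1.2,-30.1,10.1,0.143],[-1.2,-28.4,14.2,0.143],[-1.2,-26,18.1,0.143]]])

```text
t: 1.2
tcp_pos: [0.3964, 0.2909, 0.2433]
tool_rot: [0.097, 0.7, -0.097, 0.7]
force: [0.9, -0.2, 1.0]
finger_gap: 0.996
```

arm_command(series=[[[-1.2,-23.2,21.7,0.143],[-1.2,-19.9,24.7,0.143],[-1.2,-16.2,27.3,0.143],[-1.2,-12.1,29.3,0.143],[-1.2,-7.7,30.8,0.143],[-1.2,-3.4,31.6,0.143],[0,0,0,0],[0,0,0,0]]], jaw=70)

```text
t: 2.0
tcp_pos: [0.4841, 0.1229, 0.2503]
tool_rot: [0.378, 0.598, -0.378, 0.597]
force: [-0.5, -0.2, -0.2]
finger_gap: 0.699
```

Run:
```python
from h import *
c=cam('wrist'); i=snapshot('wrist'); np.save('w1.npy',np.array([*c[:3],*c[3].ravel()]))
cv2.imwrite('pics/w1.png',i[...,::-1]); cv2.imwrite('pics/w1b.png',cv2.resize(i[...,::-1],(800,600),interpolation=cv2.INTER_CUBIC))
s=status.sense();print(s['t'],s['q'].round(3),s['tcp_pos'],s['force']); print(tool().round(3))
```

```text
2.05 [2.600e-02 3.340e-01 1.719e+00 1.000e-03 1.090e+00 1.152e+00] [0.48359636 0.12352564 0.25025436] [ 0.22145648  0.32281673 -0.05981977]
[[-0.001  0.903  0.43   0.484]
 [ 0.     0.43  -0.903  0.124]
 [-1.    -0.001 -0.001  0.25 ]
 [ 0.     0.     0.     1.   ]]
```

View pics/w1b.png

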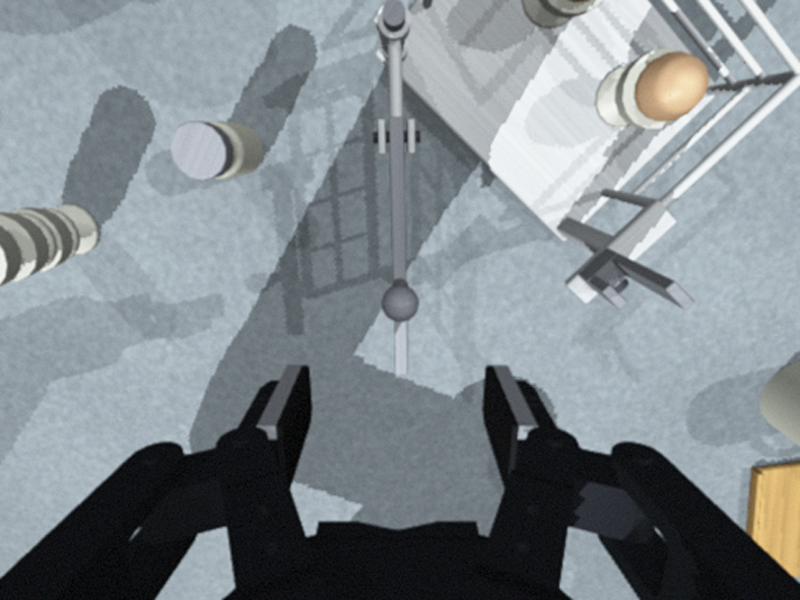

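Wrist view: knob at (400,301), bar running straight up to the post at (394,14), so the jaws are square to the gate. The rail runs from about (580,285) to (670,215), the tall back prong's tip is near (680,297), and the short front prong is near (615,297). I'll zoom in on the catch.

Run:
```python
import cv2
i=cv2.imread('pics/w1.png'); cv2.imwrite('pics/w1c.png',cv2.resize(i[115:205,350:450],None,fx=6,fy=6,interpolation=cv2.INTER_CUBIC))
```

```text
(no output)
```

View pics/w1c.png

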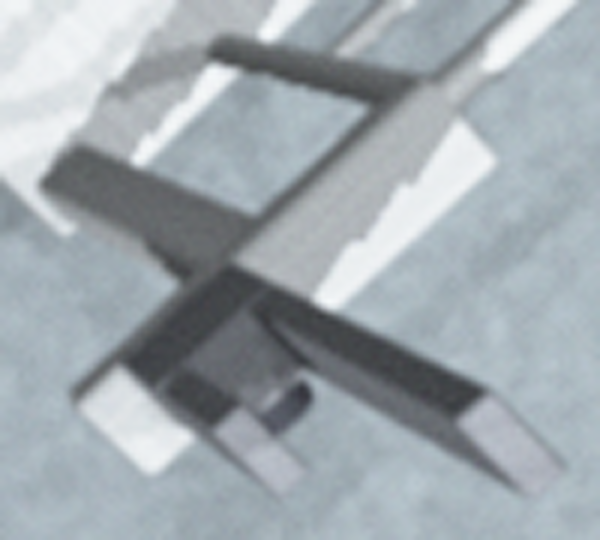

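Catch crop: back prong's top face is centred at (511,444), front prong's top at (263,452). The rail corners are front (75,395)/(150,475) and back (430,80)/(497,160).

Run:
```python
from h import *
a=np.load('w1.npy'); c=(a[0],a[1],a[2],a[3:].reshape(4,4))
C=lambda u,v,z:onz(c,350+(u+.5)/6-.5,115+(v+.5)/6-.5,z)
B=lambda u,v,z:onz(c,(u+.5)*.64-.5,(v+.5)*.64-.5,z)
P=dict(back=C(511,444,.19),front=C(263,452,.153),rf=(C(75,395,.116)+C(150,475,.116))/2,rb=(C(430,80,.116)+C(497,160,.116))/2,
 post=B(394,14,.13),knob=B(400,301,.165),pivbar=B(397,137,.134),barend=B(401,373,.134))
d=P['rb']-P['rf']; print('rail',np.linalg.norm(d)*1e3,np.arctan2(d[1],d[0]))
yaw=-.277; X=np.array([np.cos(yaw),np.sin(yaw)]);Y=np.array([-X[1],X[0]])
P['mid']=(P['rf']+P['rb'])/2; H=P['post'][:2]
for n,p in P.items():
    r=(p[:2]-H)*1e3; print(n,(p*1e3).round(1),'rel hinge',r@X.round(3),r@Y.round(3),'rad',np.hypot(*r),'ang',np.arctan2(-r@X,-r@Y))
```

```text
rail 72.18526270746187 -0.3070800220293445
back [552.5   5.2 190. ] rel hinge -8.977320932619136 -188.62920492731553 rad 188.84525975254442 ang 0.04707048559257221
front [535.2   9.8 153. ] rel hinge -26.919906321073068 -188.9064521262745 rad 190.81748378148933 ang 0.14106480693404352
rf [523.5  11.8 116. ] rel hinge -38.702199750501585 -190.107397854557 rad 194.00953393181086 ang 0.20035011770204741
rb [592.4 -10.  116. ] rel hinge 33.44837072699554 -192.313444701045 rad 195.20318474021477 ang -0.17268975969430936
post [612.7 184.2 130. ] rel hinge 0.0 0.0 rad 0.0 ang 0.0
knob [484.9 119.9 165. ] rel hinge -105.4061686152023 -96.71226736050293 rad 143.05340113253652 ang 0.8278995067477365
pivbar [559.7 157.3 134. ] rel hinge -43.66233846448377 -40.36660448445103 rad 59.46392207597826 ang 0.8241134311165861
barend [431.1  93.3 134. ] rel hinge -149.82960148439665 -136.98513496210506 rad 203.01465337555157 ang 0.8296653550663801
mid [558.    0.9 116. ] rel hinge -2.6269145117530215 -191.210421277801 rad 191.231046790379 ang 0.013251426212640855
```

arm_command(series=[[[14,0,1,0],[15,0,1,0],[15,0,1,0],[15,0,0,0],[15,0,0,0],[15,0,0,0],[10,0,0,0],[5,0,0,0],[0,0,0,0]]], jaw=60)

```text
t: 2.95
tcp_pos: [0.4849, 0.1211, 0.1461]
tool_rot: [0.377, 0.598, -0.378, 0.598]
force: [-0.4, -0.0, 0.9]
finger_gap: 0.597
```

arm_command(series=[[[0,0,0,0],[0,0,0,0],[0,0,0,0],[0,0,0,0],[0,0,0,0],[0,0,0,0]]], jaw=0, force=25)

```text
t: 3.55
tcp_pos: [0.486, 0.1206, 0.1471]
tool_rot: [0.378, 0.597, -0.377, 0.598]
force: [0.1, -0.0, 5.8]
finger_gap: 0.212
```

Run:
```python
from h import *
c=cam('wrist'); i=snapshot('wrist')
cv2.imwrite('pics/w2.png',i[...,::-1])
s=status.sense();print(s['t'],s['q'].round(3),s['tcp_pos'],s['force'],s['finger_gap']*85)
```

```text
3.6 [0.02  0.49  1.824 0.    0.826 1.147] [0.48595133 0.12056682 0.14706365] [-1.5491697  -0.24641886  5.93079037] 18.05834696807744
```

View pics/w2.png

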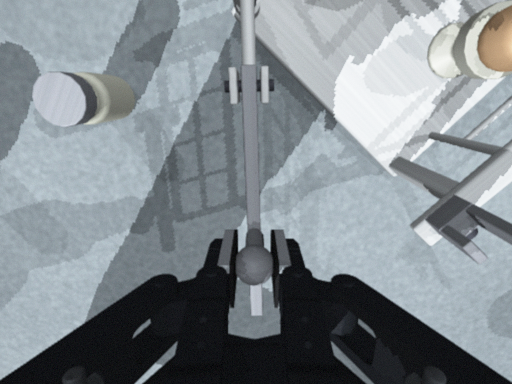

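The ball is between the pads, but the gap is 18 mm with +6 N upward, so the grip is above the ball's equator. I'll reopen, lower about 4.5 mm and regrip.

arm_command(series=[[[0,0,0,0],[0,0,0,0],[2,0,0,0],[2.5,0,0,0],[0,0,0,0]]], jaw=40)

```text
t: 4.1
tcp_pos: [0.4851, 0.1206, 0.1414]
tool_rot: [0.377, 0.598, -0.378, 0.597]
force: [0.4, -0.1, 0.3]
finger_gap: 0.401
```

arm_command(series=[[[0,0,0,0],[0,0,0,0],[0,0,0,0],[0,0,0,0],[0,0,0,0]]], jaw=0, force=25)

```text
t: 4.6
tcp_pos: [0.4854, 0.1206, 0.142]
tool_rot: [0.378, 0.598, -0.378, 0.598]
force: [0.0, -1.2, -0.2]
finger_gap: 0.209
```

arm_command(series=[[[-5.9,2.8,0,0],[-5.6,3.2,0,0],[-5.4,3.6,0,0],[-5.2,3.9,0,0],[-4.8,4.3,0,0],[0,0,0,0]]])

```text
t: 5.2
tcp_pos: [0.5021, 0.1283, 0.1698]
tool_rot: [0.378, 0.598, -0.377, 0.598]
force: [-1.9, -1.4, -1.2]
finger_gap: 0.211
```

Run:
```python
from h import *
s=status.sense();print(s['t'],s['tcp_pos'],s['force'],s['finger_gap']*85)
i=snapshot('scene');w=snapshot('wrist');cv2.imwrite('pics/s3.png',np.hstack([cv2.resize(i[150:260,190:320,::-1],(455,385)),cv2.resize(w[180:320,170:340,::-1],(345,385),interpolation=2)]))
H=np.array([.6125,.184]); T=tool(); r=T[:2,3]-H; yaw=-.277; X=np.array([np.cos(yaw),np.sin(yaw)]);Y=np.array([-X[1],X[0]])
print(np.hypot(*r),np.arctan2(-r@X,-r@Y))
```

```text
5.2 [0.50206626 0.12830057 0.16976398] [-1.94142194 -1.37409322 -1.23388532] 17.928643713331617
0.12436111329440855 0.827244219551164
```

View pics/s3.png

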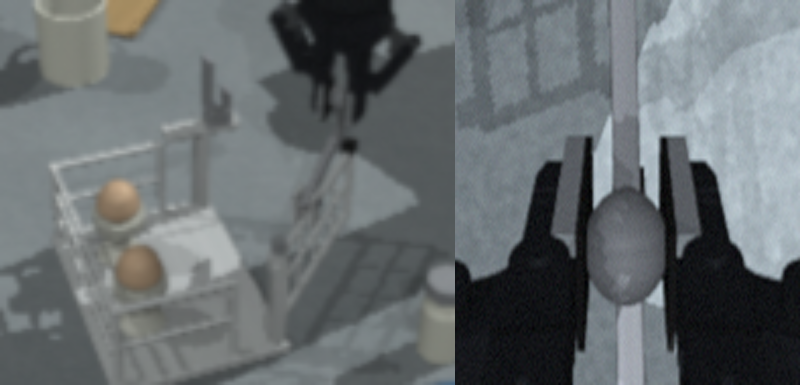

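The bar is raised, with the ball seated between the pads and the wrist force low. Swinging 0.55 rad while raised.

arm_command(series=[[[0,0.2,6.9,-0.055],[0,0.2,6.9,-0.055],[0,0.2,6.9,-0.055],[0,0.2,6.9,-0.055],[0,0.2,6.9,-0.055],[0,0.2,6.9,-0.055],[0,0.2,6.9,-0.055],[0,0.2,6.9,-0.055]]])

```text
t: 6.1
tcp_pos: [0.5361, 0.0854, 0.1684]
tool_rot: [0.238, 0.666, -0.237, 0.666]
force: [0.9, 2.6, -4.3]
finger_gap: 0.213
```

arm_command(series=[[[0,0.2,6.9,-0.055],[0,0.2,6.9,-0.055],[0,0,0,0],[0,0,0,0]]])

```text
t: 6.5
tcp_pos: [0.5471, 0.0777, 0.1683]
tool_rot: [0.203, 0.677, -0.201, 0.678]
force: [3.3, 4.9, -7.2]
finger_gap: 0.214
```

```bash
cat >> h.py <<'E'
def rep():
    s=status.sense(); T=tool(); F=T[:3,:3].T@s['force']; r=T[:2,3]-np.array([.6145,.184]); X=np.array([np.cos(-.277),np.sin(-.277)]);Y=np.array([-X[1],X[0]])
    print('t',s['t'],'tcp',(s['tcp_pos']*1e3).round(1),'Ftool',F.round(2),'rad',np.hypot(*r).round(4),'ang',np.arctan2(-r@X,-r@Y).round(4),'gap',s['finger_gap'].round(3),'toolang',(np.arctan2(T[0,1],T[1,1])+0).round(3))
E
python3 - <<'E'
from h import *
rep(); w=snapshot('wrist');i=snapshot('top')
cv2.imwrite('pics/w4.png',np.hstack([w[...,::-1],cv2.resize(i[120:220,190:280,::-1],(346,384),interpolation=2)])[:, :800])
E
```

```text
Traceback (most recent call last):
  File "h.py", line 28, in rep
    print('t',s['t'],'tcp',(s['tcp_pos']*1e3).round(1),'Ftool',F.round(2),'rad',np.hypot(*r).round(4),'ang',np.arctan2(-r@X,-r@Y).round(4),'gap',s['finger_gap'].round(3),'toolang',(np.arctan2(T[0,1],T[1,1])+0).round(3))
                                                                                                                                                 ^^^^^^^^^^^^^^^^^^^^^
AttributeError: 'float' object has no attribute 'round'
```

```bash
sed -i "s/s\['finger_gap'\].round(3)/s['finger_gap']/" h.py
python3 - <<'E'
from h import *
rep(); w=snapshot('wrist');i=snapshot('top')
cv2.imwrite('pics/w4.png',np.hstack([w[...,::-1],cv2.resize(i[120:220,190:265,::-1],(288,384),interpolation=2)]))
E
```

```text
t 6.5 tcp [547.1  77.7 168.3] Ftool [7.25 5.92 0.11] rad 0.1259 ang 0.2879 gap 0.21395373857001437 toolang 0.579
```

View pics/w4.png

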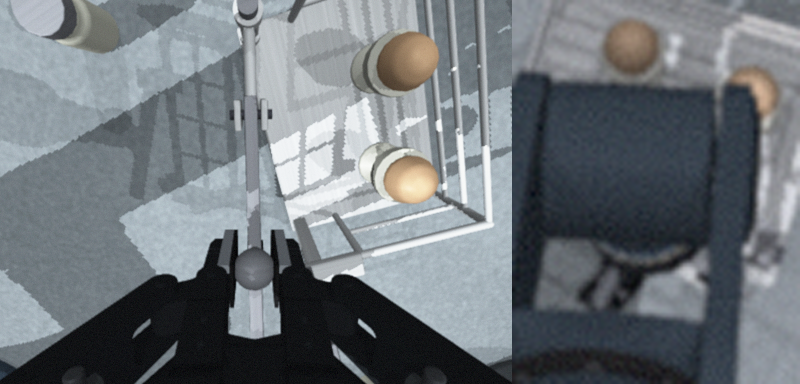

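The force (down and toward the hinge) acts along the knob-to-pivot line, so I'm stretching the linkage slightly. Relieving that.

arm_command(series=[[[0.7,0.8,0,0],[0.7,0.8,0,0],[0,0,0,0]]])

```text
t: 6.9
tcp_pos: [0.5468, 0.0776, 0.1678]
tool_rot: [0.2, 0.678, -0.202, 0.678]
force: [-0.3, -2.5, 1.4]
finger_gap: 0.208
```

```bash
python3 -c "
from h import *
rep()"
```

```text
t 6.9 tcp [546.8  77.6 167.8] Ftool [-1.44 -2.27  1.07] rad 0.1261 ang 0.2898 gap 0.2079173088571277 toolang 0.577
```

arm_command(series=[[[-0.8,0.6,0,0],[-1,0.8,0,0],[0,0.1,2.5,-0.02],[0,0.1,2.5,-0.02],[0,0.1,2.5,-0.02],[0,0.1,2.5,-0.02],[0,0,0,0]]])

```text
t: 7.6
tcp_pos: [0.5574, 0.0737, 0.1696]
tool_rot: [0.173, 0.685, -0.174, 0.686]
force: [-1.3, -5.5, 2.7]
finger_gap: 0.215
```

Run:
```python
from h import *
rep(); w=snapshot('wrist');i=snapshot('scene')
cv2.imwrite('pics/w5.png',np.hstack([cv2.resize(w[150:320,200:380,::-1],(406,384),interpolation=2),cv2.resize(i[130:240,210:320,::-1],(384,384),interpolation=2)]))
```

```text
t 7.6 tcp [557.4  73.7 169.6] Ftool [-2.7  -5.47  1.48] rad 0.1242 ang 0.2004 gap 0.21507363388107117 toolang 0.495
```

View pics/w5.png

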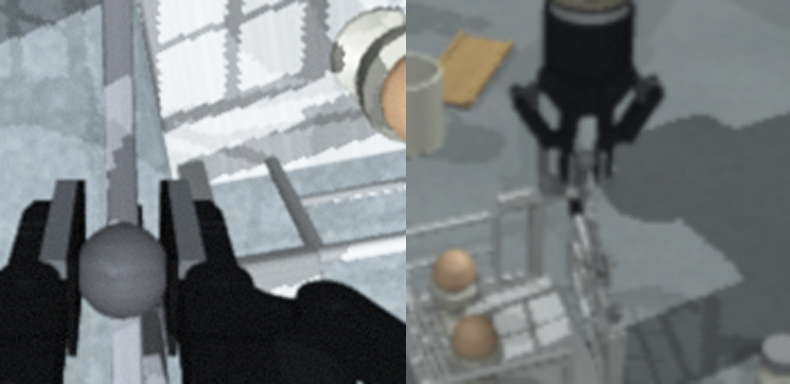

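The bar is raised between the pads, near the catch, which the finger partly hides. I'll relieve the radial load and continue in small steps.

arm_command(series=[[[-0.4,-0.7,0,0],[0,0,1.5,-0.012],[0,0,1.5,-0.012],[0,0,1.5,-0.012],[0,0,0,0]]])

```text
t: 8.2
tcp_pos: [0.561, 0.0719, 0.1696]
tool_rot: [0.161, 0.688, -0.161, 0.689]
force: [0.2, -2.4, 0.3]
finger_gap: 0.211
```

```bash
python3 -c "
from h import *
rep()"
```

```text
t 8.2 tcp [561.   71.9 169.6] Ftool [-0.31 -2.03  1.21] rad 0.1242 ang 0.1684 gap 0.21107933984410437 toolang 0.461
```

arm_command(series=[[[0,0,1.3,-0.01],[0,0,1.3,-0.01],[0,0,1.3,-0.01],[0,0,0,0]]])

```text
t: 8.6
tcp_pos: [0.5644, 0.0703, 0.1696]
tool_rot: [0.151, 0.691, -0.151, 0.691]
force: [-0.9, -1.5, -1.5]
finger_gap: 0.21
```

arm_command(series=[[[0,0,1,-0.008],[0,0,1,-0.008],[0,0,0,0]]])

```text
t: 8.9
tcp_pos: [0.5661, 0.0696, 0.1696]
tool_rot: [0.146, 0.692, -0.145, 0.692]
force: [0.6, -0.5, -1.7]
finger_gap: 0.212
```

```bash
python3 -c "
from h import *
rep()"
```

```text
t 8.9 tcp [566.1  69.6 169.6] Ftool [ 1.73 -0.21  0.71] rad 0.1242 ang 0.123 gap 0.21193407292816863 toolang 0.415
```

arm_command(series=[[[0,0,0.7,-0.006],[0,0,0.7,-0.006],[0,0,0,0]]])

```text
t: 9.2
tcp_pos: [0.5673, 0.069, 0.1696]
tool_rot: [0.142, 0.693, -0.141, 0.693]
force: [0.3, 1.2, -2.4]
finger_gap: 0.207
```

arm_command(series=[[[0,0,0.5,-0.004],[0,0,0.5,-0.004],[0,0,0,0]]])

```text
t: 9.5
tcp_pos: [0.5682, 0.0686, 0.1696]
tool_rot: [0.139, 0.693, -0.139, 0.693]
force: [2.2, 1.7, -3.8]
finger_gap: 0.212
```

```bash
python3 -c "
from h import *
rep()"
```

```text
t 9.5 tcp [568.2  68.6 169.6] Ftool [3.83 2.43 1.37] rad 0.1243 ang 0.1047 gap 0.2120404955669838 toolang 0.395
```

arm_command(series=[[[0.3,0.4,0.5,-0.004],[0,0.1,0.5,-0.004],[0,0,0,0]]])

```text
t: 9.8
tcp_pos: [0.5686, 0.0685, 0.1695]
tool_rot: [0.136, 0.694, -0.136, 0.693]
force: [-2.2, -0.5, 0.4]
finger_gap: 0.213
```

```bash
python3 -c "
from h import *
rep()"
```

```text
t 9.8 tcp [568.6  68.5 169.5] Ftool [-0.42 -1.28 -1.83] rad 0.1243 ang 0.1015 gap 0.21286992540636895 toolang 0.387
```

arm_command(series=[[[0,0.1,0.5,-0.004],[0,0,0,0]]])

```text
t: 10.0
tcp_pos: [0.5686, 0.0685, 0.1694]
tool_rot: [0.134, 0.695, -0.135, 0.693]
force: [-5.0, -0.7, 0.7]
finger_gap: 0.215
```

```bash
python3 -c "
from h import *
rep()"
```

```text
t 10.0 tcp [568.6  68.5 169.4] Ftool [-0.72 -2.51 -4.42] rad 0.1243 ang 0.101 gap 0.21473740832308985 toolang 0.383
```

Contact with the back prong: motion stopped at angle 0.101 and the cross-gate force rose to −4.4 N, about 3 N at the catch. I'll back off to centre in the slot.

arm_command(series=[[[0,-0.2,-1.2,0.009],[0,-0.1,-1.1,0.009],[0,0,0,0],[0,0,0,0]]])

```text
t: 10.4
tcp_pos: [0.5684, 0.0687, 0.1696]
tool_rot: [0.141, 0.692, -0.141, 0.694]
force: [-0.4, -1.5, -0.9]
finger_gap: 0.211
```

```bash
python3 -c "
from h import *
rep()"
```

```text
t 10.4 tcp [568.4  68.7 169.6] Ftool [ 0.87 -1.51  0.23] rad 0.1241 ang 0.1033 gap 0.2114729933913562 toolang 0.401
```

arm_command(series=[[[0,0,-1,0],[0,0,0,0],[0,0,0,0]]])

```text
t: 10.7
tcp_pos: [0.5671, 0.0692, 0.1696]
tool_rot: [0.141, 0.693, -0.141, 0.693]
force: [0.4, -1.3, -0.6]
finger_gap: 0.212
```

```bash
python3 -c "
from h import *
rep()"
```

```text
t 10.7 tcp [567.1  69.2 169.6] Ftool [ 0.6 -1.   0.9] rad 0.1242 ang 0.1149 gap 0.21184137440162693 toolang 0.401
```

arm_command(series=[[[2,-1.8,0.3,0],[2.1,-1.9,0,0],[2.2,-1.8,0,0],[2.1,-1.7,0,0],[0,0,0,0]]])

```text
t: 11.2
tcp_pos: [0.5639, 0.0624, 0.1607]
tool_rot: [0.141, 0.693, -0.141, 0.693]
force: [1.0, -2.1, -0.3]
finger_gap: 0.213
```

```bash
python3 -c "
from h import *
rep()"
```

```text
t 11.2 tcp [563.9  62.4 160.7] Ftool [ 0.27 -1.49  1.76] rad 0.1317 ang 0.1175 gap 0.21340608295977867 toolang 0.401
```

arm_command(series=[[[0,0,0.6,-0.004],[0,0,0,0]]])

```text
t: 11.4
tcp_pos: [0.5644, 0.0624, 0.161]
tool_rot: [0.139, 0.693, -0.139, 0.693]
force: [-1.1, -1.7, -0.3]
finger_gap: 0.209
```

```bash
python3 -c "
from h import *
rep()"
```

```text
t 11.4 tcp [564.4  62.4 161. ] Ftool [ 0.26 -1.99 -0.33] rad 0.1315 ang 0.1136 gap 0.2090100834747973 toolang 0.397
```

arm_command(series=[[[2,-1.5,0,0],[2,-1.4,0,0],[0,0,0,0]]])

```text
t: 11.7
tcp_pos: [0.5635, 0.0596, 0.1568]
tool_rot: [0.14, 0.693, -0.14, 0.693]
force: [0.5, -1.3, 0.8]
finger_gap: 0.21
```

```bash
python3 -c "
from h import *
rep()"
```

```text
t 11.7 tcp [563.5  59.6 156.8] Ftool [-0.76 -0.98  0.91] rad 0.1345 ang 0.1124 gap 0.21038220262898064 toolang 0.397
```

In the slot: bar at about 0.18 rad, below the front prong's top, with no load. Lowering on toward the floor.

arm_command(series=[[[1.6,-1,0,0],[1.6,-1,0,0],[1.5,-0.9,0,0],[0,0,0,0]]])

```text
t: 12.1
tcp_pos: [0.5622, 0.0569, 0.1521]
tool_rot: [0.139, 0.693, -0.139, 0.693]
force: [-0.8, -1.4, 1.8]
finger_gap: 0.214
```

```bash
python3 -c "
from h import *
rep()"
```

```text
t 12.1 tcp [562.2  56.9 152.1] Ftool [-1.8  -1.61 -0.17] rad 0.1374 ang 0.1132 gap 0.21392587361671173 toolang 0.397
```

arm_command(series=[[[1,-0.6,0,0],[1,-0.6,0,0],[0,0,0,0]]])

```text
t: 12.4
tcp_pos: [0.5618, 0.056, 0.1501]
tool_rot: [0.139, 0.693, -0.139, 0.693]
force: [-0.7, -1.8, 0.7]
finger_gap: 0.215
```

```bash
python3 -c "
from h import *
rep()"
```

```text
t 12.4 tcp [561.8  56.  150.1] Ftool [-0.72 -1.91  0.03] rad 0.1385 ang 0.1136 gap 0.21477533991743064 toolang 0.397
```

arm_command(series=[[[0,0,0,0],[0,0,0,0],[0,0,0,0],[0,0,0,0]]], jaw=45)

```text
t: 12.8
tcp_pos: [0.5618, 0.0562, 0.1502]
tool_rot: [0.139, 0.693, -0.139, 0.693]
force: [0.8, -0.3, -0.3]
finger_gap: 0.452
```

arm_command(series=[[[-5,0,0,0],[-10,0,0,0],[-15,0,0,0],[-15,0,0,0],[-20,0,0,0],[-20,0,0,0],[-15,0,0,0],[0,0,0,0],[0,0,0,0]]])

```text
t: 13.7
tcp_pos: [0.5619, 0.056, 0.2508]
tool_rot: [0.139, 0.693, -0.139, 0.694]
force: [0.2, 0.1, -0.5]
finger_gap: 0.454
```

Run:
```python
from h import *
rep(); c=cam('wrist'); w=snapshot('wrist');i=snapshot('scene'); np.save('w6.npy',np.array([*c[:3],*c[3].ravel()])); cv2.imwrite('pics/w6f.png',w[...,::-1])
cv2.imwrite('pics/w6.png',np.hstack([cv2.resize(w[0:300,150:400,::-1],(400,480),interpolation=2),cv2.resize(i[140:250,220:310,::-1],(393,480),interpolation=2)]))
```

```text
t 13.7 tcp [561.9  56.  250.8] Ftool [0.47 0.16 0.12] rad 0.1384 ang 0.1131 gap 0.45404537258176936 toolang 0.397
```

View pics/w6.png

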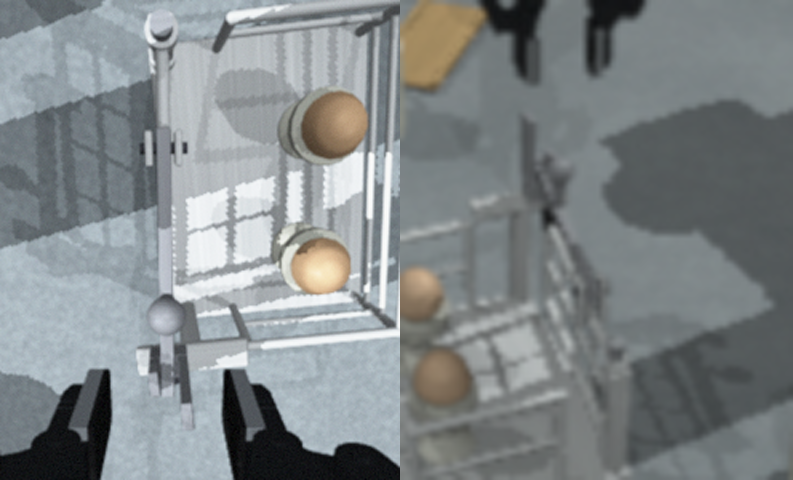

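The bar lies between the short front prong on the left and the tall back prong on the right. The fingers are clear, and the eggs appear untouched. A quick numeric check of the knob's height and the gate angle follows, then I'll hand in.

Run:
```python
from h import *
a=np.load('w6.npy'); c=(a[0],a[1],a[2],a[3:].reshape(4,4))
x,e=tri([ray(c,254.2,197.3),ray(cam('scene'),256.0,179.2)]); print('knob',(x*1e3).round(1),np.array(e)*1e3)
for z in (.165,.1717,.18,.192):
    k=onz(c,254.2,197.3,z);h=onz(c,250.5,17,.13); print(z,'knob-hinge dist',np.linalg.norm((k-h)[:2])*1e3)
print(status.sense()['t']); ticket.sign_off()
```

```text
knob [560.6  51.9 168.6] [0.49372406 0.49372406]
0.165 knob-hinge dist 141.92678777687274
0.1717 knob-hinge dist 139.45306001112715
0.18 knob-hinge dist 136.3886031991037
0.192 knob-hinge dist 131.9580882994754
13.8
the job is handed in; nothing more can be done
```

The gate is shut, the latch bar has dropped into the catch's slot, and I handed the job in at 13.8 s with the gripper open and about 80 mm above the knob.

- **What I did:** I pinched the knob, regripping once because the first pinch sat above the ball's middle. I raised the bar to about 0.35 rad and swung the gate in over the front prong. I then felt the back prong, with 4.4 N at the tool (about 3 N at the catch), and backed off to centre the bar in the slot. I lowered it to about 0.09 rad, opened the jaws and drew straight up.
- **Last checks:** The wrist view shows the bar between the two prongs and the egg cups apparently undisturbed. The knob's height came out at 168.6 mm from two views. It should be about 172 mm with the bar home and about 185 mm on top of the front prong, so the bar is in the slot. The final gate angle is about 0.11 rad by my estimate, which is good to a couple of hundredths and lies at the edge of the stated latched range.
- **Disagreements and loads:**
    - While the gate swung, the wrist briefly read about 9 N along the knob-to-pivot line, before the bar had reached the catch. I relieved it at once.
    - I did not separately confirm that the bar is touching the slot floor.
    - I did not re-measure the other things on the shelf.

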